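# Clamp the pellet die in the toggle fixture

## Robot

A 6-joint arm with a two-finger parallel gripper is mounted at the origin on a cart in front of the work surface, level with it; the furniture and walls round the work are solid. World frame = base frame: x ahead of the robot, y to its left, z up, the work surface at z = 0. Lengths are in m, angles in rad, forces in N, time in s.
With the tool pointing down it reaches from about 0.35 to 0.725 m from the base axis. Payload 6 kg.
Tool frame: the origin (TCP) lies on the centre line of the jaws, within the pads' length; the fingertips stand 8 mm ahead of it and the grasp point (between the pads) lies 11 mm behind it (finger_overhang is the distance from the TCP to the fingertips, in m); z points along the fingers, y is the direction in which the jaws open and shut (so a half turn about z gives the same grasp; the last joint's range is limited). The gripper opens to 85 mm and grips with 20 to 120 N. Pads are 22 mm wide; open, the fingers measure 114 mm over their backs; the gripper's body (76 mm by 85 mm) begins 54 mm behind the grasp point. The pads swing forward as they close: fully open they stand 13 mm farther back than shut.
Start: joints at [0.334, 0.04, 0.085, 0, -1.615, -0.334], TCP at [0.6, 0, 0.239] pointing down, gripper open.
Joint ranges: [-2.56, 2.56], [-1.29, 2.01], [-1.08, 1.49], [-3.29, 1.98], [-2.81, -0.18], [-2.99, 2.99]. Speed limits (rad/s): [2.57, 2.57, 3.01, 3.14, 3.14, 3.14].

## Interface

Orientations are given as [roll, pitch, yaw] about the fixed x, y, z axes, in that order (R = Rz(yaw) Ry(pitch) Rx(roll)).
In Python, from plant import * gives the robot as it stands.
- The arm moves only by the tool move_arm, never from a script. Its argument "rows" is text: rows parted by semicolons, each of 5 numbers parted by spaces: the opening in per cent of the stroke, from 0 (shut) to 100 (fully open), then the shift along the tool's x, y, z in cm, then the turn about the tool's z in rad. A call has 1 to 12 rows; each row is the pose to reach, as a shift and turn from the pose commanded when the call began, along the tool's axes at that moment; what a row does not reach only later rows make up. A row lasts 1/10 s, in which the tool goes at most 50 mm and 8.59 degrees, less where a joint would pass 70% of its speed; a pose out of reach is approached as far as the arm can. A call with a gripper value outside its range is refused whole. The fingers move at their own pace and stop on an object; "grip_force" is the grip in N (left out, the last holds). Time passes only in rows, so rows that repeat a pose let the fingers close. It gives the time, the measured TCP pose, the force and the opening at its end, in the units of the state.
- read_state(): the state, without advancing time (a new reading comes with each control period).
- grab_frame(name): name is "scene" or "side" or "wrist"; returns a dict with "color" (420x560x3 uint8, red, green, blue), "depth" (420x560 float32, m along the optical axis (not along the pixel's ray), 0 where there is no reading), "camera_matrix" (3x3 intrinsics, pixels), "k1" (the pictures are not rectified: a ray, as slopes to the right and down, at radius r is drawn at 1 + k1 r^2 times it, then the intrinsics apply), "rvec" (rotation vector, rad) and "tvec" (3), from world to camera coordinates, as OpenCV has them; the wrist camera has in their place "hand_eye" (4x4, takes a point from camera to tool coordinates, whose origin is the TCP and whose axes are the flange's). Camera axes: x right, y down, z forward; pixel columns grow to the right and rows downward; lengths in m; the calibration is good to about 2 mm. A picture is of the moment at which its call begins: read the wrist's pose just before it.
- sign_off(): hands the job in, once; it reports no verdict.
Trained networks look in a picture, given as the dict that the camera call returned (one of the last four; its "shot" number tells which), for a name from the list of things; names that differ only in an ending like _2 or _b are one class to them, and where a whole thing is asked for, a point or a joint stands for the part that bears it (a point fixed in the world has none). Each returns a list of dicts, best first, with "score" (0 to 1); they miss things now and then, are a little off and sometimes report something else, mostly with a low value. They report only what shows in the picture. A call takes as long as a camera call.
- masks_of(picture, name): "mask" (420x560 bool, what is visible of it) and "position" ([column, row] in pixels, amid what is visible of it).
The state is a dict: "time": time; "joint_pos": joint angles; "qd": joint speeds; "effort": joint torques, N m; "ee_pos": TCP position; "tcp_rot": TCP orientation; "wrist_force": force on the tool from outside, world axes, zero at the start; "wrist_torque": the same for the moment, N m; "finger_gap": opening from 0.0 (shut) to 1.0 (fully open).
Only numpy, scipy, OpenCV 4.12 (cv2) and the standard library are available. Lean on these libraries where they do the work, as an engineer would, in place of code of your own. Each camera call takes 0.05 s, during which the arm holds its last target.

## Task

With the fingertips, push the pellet die across the plate into the nest until it stands against the back fence, then push the orange clamp lever round past its dead point until it snaps into lock and the pad presses the die against the side jaw. Do not pick up or tip the die, and leave the other things on the bench where they are.

Things in the scene. Friction and masses are not known exactly. Their poses are not given: they have to be found in the camera images.
- fixture: aluminium base plate, 170 (own x) x 270 (own y) x 10 mm, fixed to the bench, carrying a dark steel corner nest (left, far side) and a grey toggle clamp (right). Origin: centre of the plate's underside; x points away from the robot at yaw 0, y left, z up. In its frame: nest at x 45, y 85 mm; clamp's line of action along y at x = 45, its spindle guide at y 8 to 38, 40 mm above the bench
- nest (a point): where the middle of the die's underside is when seated against back fence and side jaw; on the plate's top, axes as the fixture's. Relative to it (mm): back fence face at x = +18.5 (y -41 to 25), side jaw face at y = +18.5 (x -10 to 32), both 26 mm tall; the clamp pad's face lies at y = -39.5 with the lever open. The die enters from -x between pad and jaw
- pellet_die: grey steel pellet die standing upright on the plate in front of the nest: barrel 37 mm in diameter and 34 mm tall, with a thin punch 16 mm in diameter on top, 48 mm in all, 0.15 to 0.29 kg. Origin: centre of its underside, z up
- clamp_lever (a joint): lever angle, rad, counter-clockwise from above. 0 = open (the lever points toward the robot, 195.5 deg counter-clockwise from fixture x); dead point 1.30; 1.495 = locked at its stop (points right, 281 deg). Starts open. A spring pushes it back toward open, up to 8 N at the grip; past 1.30 it snaps into lock and holds. The pad advances 26 mm and slides the die to the jaw
- lever_pivot (a point): point on the lever's upright pivot axis, at the height of the grip's centre line (55 mm above the bench); fixed to the fixture (at its x 45, y -75 mm), axes as the fixture's
- lever_grip (a point): middle of the lever's orange round grip, 85 mm from the pivot axis, centre line 55 mm above the bench. The grip is a level bar 22 mm in diameter reaching from 50 to 115 mm from the axis; below it is free space down to the plate or bench
- clamp_pad: black rubber pad, 17 mm in diameter, on the clamp's sprung spindle tip, centre 18 mm above the plate. Origin: below the centre of its face, at bench height; it presses along fixture +y, with about 5 N on the die when the lever is locked
- jar_blue: white jar with dark blue lid, 51 mm wide, 56 mm tall; loose bystander, origin at the centre of its underside
- timer: small white bench timer, 70 x 62 x 18 mm; loose bystander, origin at the centre of its underside
- vial_amber: brown vial with black cap, 24 mm wide, 62 mm tall; loose bystander, origin at the centre of its underside
- vial_c: clear vial with blue cap, 25 mm wide, 57 mm tall; loose bystander, origin at the centre of its underside
- agate_mortar: brown stone mortar bowl, 65 mm wide, 22 mm tall; loose bystander, origin at the centre of its underside
- tape_roll: roll of beige tape lying flat, 87 mm wide, 19 mm tall; loose bystander, origin at the centre of its underside
- agate_pestle: brown stone pestle lying down, 18 x 58 x 17 mm; loose bystander, origin at the centre of its underside

How it is judged:
By the outcome, as a careful person would: the job done as asked, in the order asked, and still so for the second after the job is handed in, with the robot touching nothing.
It also fails if it takes over 51 s, if anything falls off the work surface, if the arm or the gripper's body presses on something with over 40 N, if the wrist force passes 120 N, or if a joint passes its speed limit or range.

## Working session

There is one attempt and no reset: what is moved stays moved. The work goes in short steps, Python scripts to look and compute and a tool call to move; the robot and the scene stay as the last step left them, time stands still between calls to the robot, and variables do not carry over. Pictures are saved under pics/ and viewed, and the job is handed in when it is done.

Besides the shell and the picture viewer there is one more tool, called in YAML: its name, and indented under it one key for each argument. move_arm: Moves the arm, as the interface text tells. Its arguments: {"type":"object","properties":{"rows":{"type":"string"},"grip_force":{"type":"number"}},"required":["rows"]}

```bash
ls; mkdir -p pics; cat > h.py <<'E'
from plant import *
import numpy as np, cv2
from scipy.spatial.transform import Rotation as R
def save(f,n): cv2.imwrite('pics/'+n+'.png', cv2.cvtColor(f['color'],cv2.COLOR_RGB2BGR))
def ray_to_world(f,uv,depth=None,z=None,st=None):
    K=np.array(f['camera_matrix'],float);k1=f['k1']
    uv=np.atleast_2d(np.array(uv,float))
    d=np.c_[(uv[:,0]-K[0,2])/K[0,0],(uv[:,1]-K[1,2])/K[1,1]]
    s=d.copy()
    for _ in range(20): s=d/(1+k1*(s**2).sum(1,keepdims=True))
    v=np.c_[s,np.ones(len(s))]
    if 'rvec' in f:
        Rm=cv2.Rodrigues(np.array(f['rvec'],float))[0];t=np.array(f['tvec'],float).ravel()
        o=-Rm.T@t; w=v@Rm
    else:
        H=np.array(f['hand_eye']);Rt=R.from_euler('xyz',st['tcp_rot']).as_matrix()
        o=Rt@H[:3,3]+np.array(st['ee_pos']); w=v@(Rt@H[:3,:3]).T
    if depth is not None: return o+w*np.atleast_1d(depth)[:,None]
    return o+w*((z-o[2])/w[:,2])[:,None]
def project(f,P,st=None):
    P=np.atleast_2d(P)
    if 'rvec' in f:
        Rm=cv2.Rodrigues(np.array(f['rvec'],float))[0];c=P@Rm.T+np.array(f['tvec'],float).ravel()
    else:
        H=np.array(f['hand_eye']);Rt=R.from_euler('xyz',st['tcp_rot']).as_matrix()
        c=((P-np.array(st['ee_pos']))@Rt-H[:3,3])@H[:3,:3]
    s=c[:,:2]/c[:,2:];s=s*(1+f['k1']*(s**2).sum(1,keepdims=True))
    K=np.array(f['camera_matrix'],float)
    return np.c_[s[:,0]*K[0,0]+K[0,2],s[:,1]*K[1,1]+K[1,2]]
E
python3 - <<'E'
from h import *
import json
st=read_state();print(st)
for n in ['scene','side','wrist']:
    f=grab_frame(n);save(f,n+'0')
    np.save('f_'+n+'.npy',f,allow_pickle=True)
    print(n,np.round(f['camera_matrix'],1).tolist(),f['k1'],f.get('rvec'),f.get('tvec'),f.get('hand_eye'))
    for nm in ['fixture','pellet_die','clamp_lever','clamp_pad','lever_grip']:
        for r in masks_of(f,nm)[:2]:
            m=r['mask'];ys,xs=np.where(m);d=f['depth'][m];
            W=ray_to_world(f,np.c_[xs,ys],depth=d,st=st)[d>0]
            print(nm,round(r['score'],2),r['position'],m.sum(),np.round(np.median(W,0),3) if len(W) else '', np.round(np.percentile(W,[2,98],axis=0),3).tolist() if len(W) else '')
E
```

```text
pics
{'time': 0.0, 'joint_pos': array([ 3.33726271e-01,  4.08191486e-02,  8.38273816e-02, -4.48315423e-04,
       -1.61550867e+00, -3.33700535e-01]), 'qd': array([-0.00188598,  0.00162891,  0.00049758, -0.00037897, -0.00077188,
       -0.00109372]), 'effort': array([-7.27207535e-04, -3.68200672e+01,  3.47413230e+01,  6.93227157e+00,
       -5.48646509e-03, -9.47124363e-06]), 'ee_pos': array([5.99690353e-01, 9.51664468e-05, 2.38286832e-01]), 'tcp_rot': array([ 3.13983585e+00, -1.34971295e-04, -1.57075082e+00]), 'wrist_force': array([ 0.08056753, -1.21021381, -0.14336915]), 'wrist_torque': array([-0.01180784,  0.00604264,  0.00925742]), 'finger_gap': 1.00298064746094}
scene [[413.2, 0.0, 274.6], [0.0, 413.2, 211.2], [0.0, 0.0, 1.0]] -0.005074332151888696 [ 0.61338413 -2.42759831  1.3944293 ] [0.51573899 0.16212263 0.9960497 ] None
fixture 0.8 [272.2, 233.4] 3553 [0.546 0.097 0.009] [[0.461, -0.049, 0.001], [0.626, 0.215, 0.059]]
pellet_die 0.67 [278.0, 247.8] 224 [0.494 0.151 0.036] [[0.481, 0.128, 0.012], [0.514, 0.162, 0.057]]
clamp_lever 0.54 [295.7, 213.2] 283 [ 0.529 -0.004  0.051
[... 919 characters left out ...]
1505 None None [[-1.72226925e-03 -9.58983796e-01 -2.83455663e-01  7.17592732e-02]
 [ 9.99998470e-01 -1.73807234e-03 -1.95739284e-04 -6.33660346e-04]
 [-3.04955645e-04 -2.83455567e-01  9.58985322e-01 -1.35208184e-01]
 [ 0.00000000e+00  0.00000000e+00  0.00000000e+00  1.00000000e+00]]
fixture 0.92 [319.0, 229.8] 31929 [0.553 0.051 0.01 ] [[0.465, -0.052, 0.008], [0.629, 0.204, 0.064]]
pellet_die 0.66 [361.6, 307.2] 1077 [0.506 0.135 0.041] [[0.49, 0.124, 0.014], [0.519, 0.154, 0.058]]
clamp_lever 0.77 [343.5, 179.2] 3118 [ 0.538 -0.009  0.057] [[0.48, -0.027, 0.036], [0.612, 0.039, 0.066]]
lever_grip 0.73 [343.1, 181.3] 3021 [ 0.539 -0.009  0.057] [[0.48, -0.027, 0.036], [0.612, 0.039, 0.066]]
```

View pics/wrist0.png

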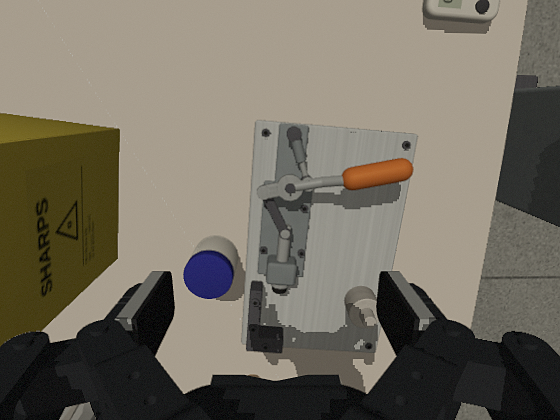

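View pics/side0.png

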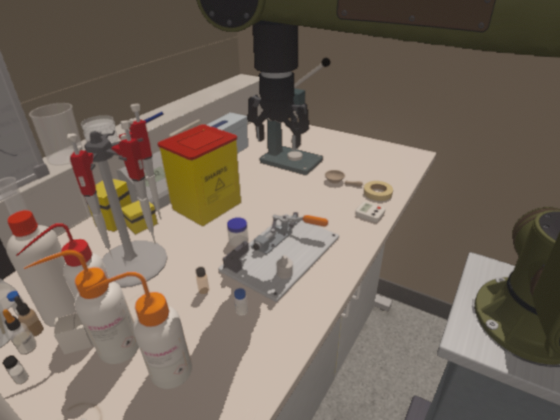

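View pics/scene0.png

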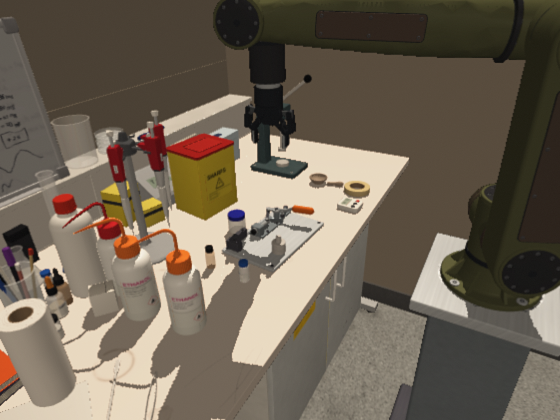

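```bash
python3 - <<'E'
from h import *
f=np.load('f_wrist.npy',allow_pickle=True).item()
st=dict(ee_pos=np.array([5.99690353e-01, 9.5e-05, 2.38286832e-01]),tcp_rot=[3.13983585,-1.35e-4,-1.57075082])
save_=f['color']
W=ray_to_world(f,[[257,121],[416,134],[243,350],[375,356]],z=0.01,st=st);print(np.round(W,4))
r=ray_to_world(f,[[290,188]],z=0.06,st=st);print('pivot',r)
# fit rect
from scipy.optimize import least_squares
loc=np.array([[85,-135],[-85,-135],[85,135],[-85,135]])/1000
def tf(p,l): c,s=np.cos(p[2]),np.sin(p[2]);return l@np.array([[c,s],[-s,c]])+p[:2]
p=least_squares(lambda p:(tf(p,loc)-W[:,:2]).ravel(),[.55,.08,0]).x
print(p,(tf(p,loc)-W[:,:2])*1000)
# die points
r=masks_of
img=cv2.cvtColor(f['color'],cv2.COLOR_RGB2BGR)
big=cv2.resize(img[100:400,200:460],None,fx=3,fy=3,interpolation=cv2.INTER_CUBIC)
cv2.imwrite('pics/wz.png',cv2.resize(big[:600],(780,600)) if 0 else big[150*3-0:][:450])
cv2.imwrite('pics/wz2.png',big[:450])
E
```

```text
[[ 0.6182 -0.0615  0.01  ]
 [ 0.4546 -0.0487  0.01  ]
 [ 0.6402  0.2134  0.01  ]
 [ 0.4748  0.2235  0.01  ]]
pivot [[ 0.58629647 -0.00290208  0.06      ]]
[ 0.54694132  0.08168066 -0.07492124] [[ 3.41696467  2.15267334]
 [-2.5252148   2.13148392]
 [ 1.62286724 -3.43654238]
 [-2.51461712 -0.84761488]]
```

```bash
python3 - <<'E'
from h import *
for n in ['scene','side']:
    f=np.load(f'f_{n}.npy',allow_pickle=True).item()
    img=cv2.cvtColor(f['color'],cv2.COLOR_RGB2BGR)
    c=img[180:320,190:350]; cv2.imwrite(f'pics/{n}z.png',cv2.resize(c,None,fx=4,fy=4,interpolation=cv2.INTER_CUBIC))
E
```

```text
(no output)
```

View pics/wz.png

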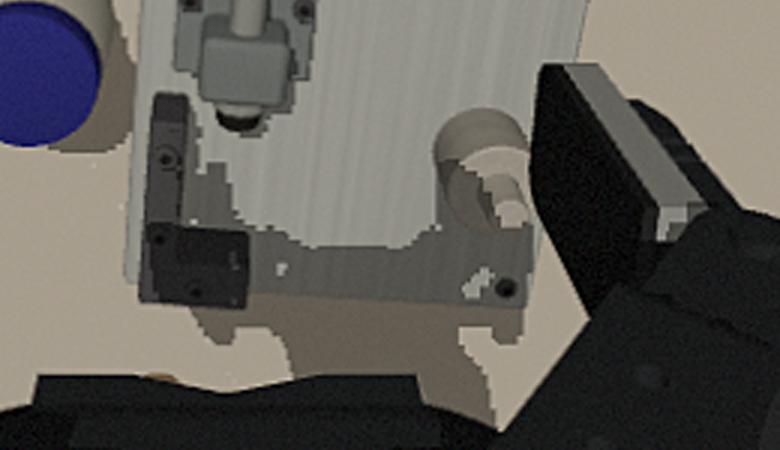

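View pics/wz2.png

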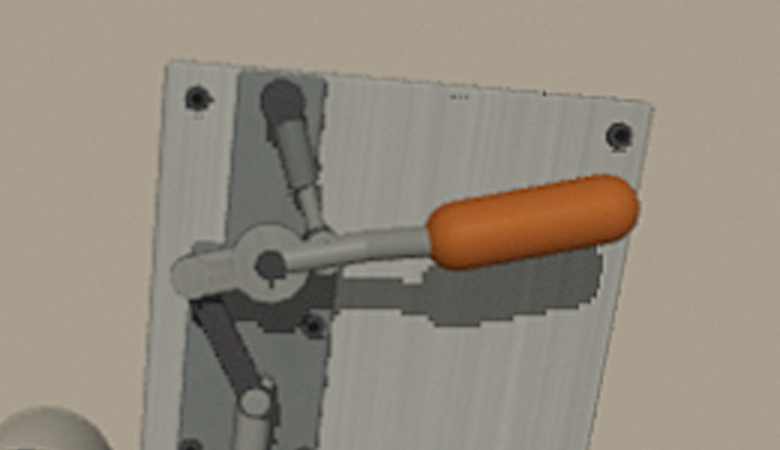

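View pics/sidez.png

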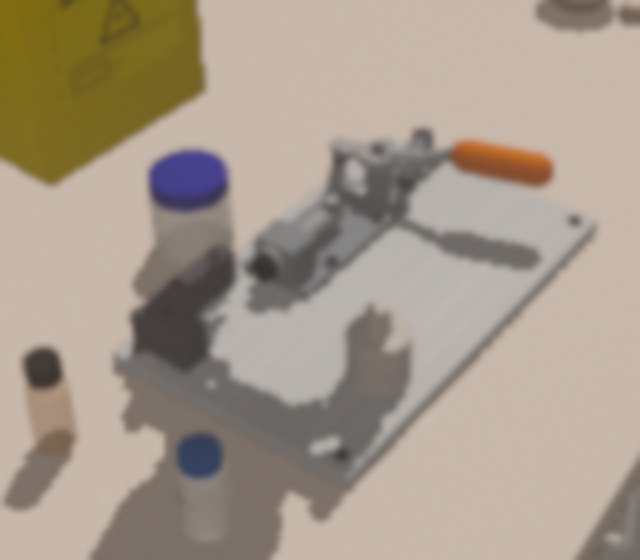

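move_arm:
  rows: "24 -14.5 14.5 7 1.65;24 -14.5 14.5 7 1.65;24 -14.5 14.5 7 1.65;24 -14.5 14.5 7 1.65;24 -14.5 14.5 7 1.65;24 -14.5 14.5 7 1.65;24 -14.5 14.5 7 1.65;24 -14.5 14.5 7 1.65;24 -14.5 14.5 7 1.65;24 -14.5 14.5 7 1.65;24 -14.5 14.5 7 1.65;24 -14.5 14.5 7 1.65"

```text
time: 2.1
ee_pos: [0.455, 0.145, 0.1694]
tcp_rot: [3.141, 0.0, 3.058]
wrist_force: [-0.2, -0.3, -0.8]
finger_gap: 0.243
```

```bash
python3 - <<'E'
from h import *
st=read_state();print({k:np.round(v,3) for k,v in st.items() if k in('time','joint_pos','ee_pos','tcp_rot','finger_gap','wrist_force')})
f=grab_frame('wrist');save(f,'w1');np.save('f_w1.npy',[f,st],allow_pickle=True)
cv2.imwrite('pics/w1b.png',cv2.resize(cv2.cvtColor(f['color'],cv2.COLOR_RGB2BGR),(800,600)))
for nm in ['pellet_die','clamp_pad','lever_grip']:
    for r in masks_of(f,nm)[:1]: print(nm,r['score'],r['position'],r['mask'].sum())
E
```

```text
{'time': np.float64(2.1), 'joint_pos': array([ 0.733, -0.293, -0.345, -0.   , -1.519, -2.388]), 'ee_pos': array([0.455, 0.145, 0.169]), 'tcp_rot': array([3.141, 0.   , 3.058]), 'wrist_force': array([-0.173, -0.262, -0.777]), 'finger_gap': np.float64(0.243)}
pellet_die 0.92 [276.1, 254.5] 1898
clamp_pad 0.51 [258.4, 348.6] 172
lever_grip 0.67 [86.7, 291.3] 2594
```

View pics/w1b.png

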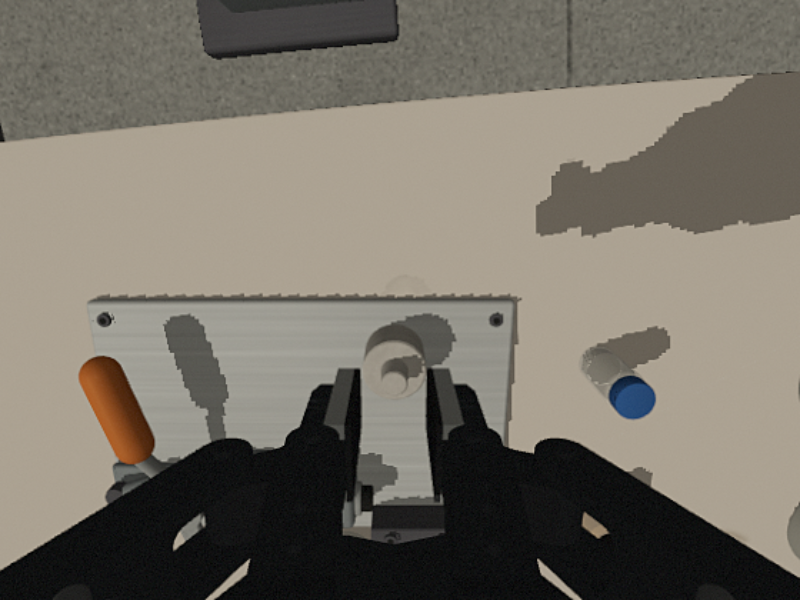

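```bash
python3 - <<'E'
from h import *
from scipy.optimize import least_squares
f0=np.load('f_wrist.npy',allow_pickle=True).item()
st0=dict(ee_pos=np.array([5.99690353e-01, 9.5e-05, 2.38286832e-01]),tcp_rot=[3.13983585,-1.35e-4,-1.57075082])
f1,st1=np.load('f_w1.npy',allow_pickle=True)
fs=np.load('f_side.npy',allow_pickle=True).item();fc=np.load('f_scene.npy',allow_pickle=True).item()
def tf(p,l): l=np.atleast_2d(l);c,s=np.cos(p[2]),np.sin(p[2]);return np.c_[l[:,:2]@np.array([[c,s],[-s,c]])+p[:2],l[:,2]]
a=.085;b=.135;t=.01
obs=[(f1,st1,[(-a,-b,t,63.5,209.5),(-a,b,t,361.5,208.5)]),
(f0,st0,[(a,-b,t,256,120.7),(-a,-b,t,417.3,134.7),(-a,b,t,375,351.7)]),
(fs,None,[(-a,-b,t,339.5,237),(-a,b,t,276.2,301.2)])]
def res(p,sep=False):
    o=[]
    for f,s,l in obs:
        l=np.array(l);W=ray_to_world(f,l[:,3:],z=t,st=s);o.append((tf(p,l[:,:3])-W)[:,:2]*1000)
    o=np.vstack(o);return o if sep else o.ravel()
p=least_squares(res,[.547,.082,-.075],loss='soft_l1').x
print(p,res(p,True).round(1).tolist());np.save('fix.npy',p)
print('nest',tf(p,[.045,.085,0]),'pivot',tf(p,[.045,-.075,0]))
# die
for f,s,uv in [(f1,st1,(394*.7,380*.7)),(fs,None,(285,258))]:
    print(ray_to_world(f,uv,z=.058,st=s))
# barrel via depth in w1
for nm,f,s in [('w1',f1,st1),('side',fs,None)]:
    H,Wd=f['depth'].shape
    ys,xs=np.mgrid[:H,:Wd];d=f['depth'].ravel()
    P=ray_to_world(f,np.c_[xs.ravel(),ys.ravel()],depth=d,st=s)[d>0]
    q=P[(abs(P[:,0]-.497)<.04)&(abs(P[:,1]-.148)<.04)]
    for lo,hi in [(.052,.065),(.036,.046),(.015,.033)]:
        r=q[(q[:,2]>lo)&(q[:,2]<hi)];print(nm,lo,len(r),np.round(np.percentile(r,[3,50,97],axis=0),4).tolist() if len(r) else '')
E
```

```text
[ 0.5463918   0.08021748 -0.08517713] [[-0.8, -2.9], [0.2, 1.6], [0.4, 0.2], [-3.0, 0.9], [-2.2, 4.9], [3.5, -7.7], [2.5, -1.4]]
nest [[0.59845996 0.16108099 0.        ]] pivot [[0.5848481  0.00166105 0.        ]]
[[0.49914575 0.14204206 0.058     ]]
[[0.49602778 0.14449905 0.058     ]]
w1 0.052 306 [[0.4935, 0.136, 0.0526], [0.499, 0.1424, 0.0582], [0.5064, 0.1486, 0.0598]]
w1 0.036 1154 [[0.4831, 0.1259, 0.0381], [0.4954, 0.1428, 0.0413], [0.5166, 0.1586, 0.043]]
w1 0.015 273 [[0.4822, 0.1265, 0.0157], [0.4844, 0.1437, 0.0245], [0.4942, 0.1593, 0.0323]]
side 0.052 35 [[0.4918, 0.1366, 0.0528], [0.4972, 0.1445, 0.0577], [0.5039, 0.1511, 0.0595]]
side 0.036 140 [[0.4815, 0.129, 0.0365], [0.4938, 0.1495, 0.0412], [0.5142, 0.1606, 0.045]]
side 0.015 93 [[0.4797, 0.1414, 0.0157], [0.4893, 0.1577, 0.0244], [0.5088, 0.1619, 0.0325]]
```

```bash
python3 - <<'E'
import cv2
i=cv2.imread('pics/w1.png');cv2.imwrite('pics/w1z.png',cv2.resize(i[200:390,200:360],None,fx=3.1,fy=3.1,interpolation=cv2.INTER_CUBIC))
E
```

```text
(no output)
```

View pics/w1z.png

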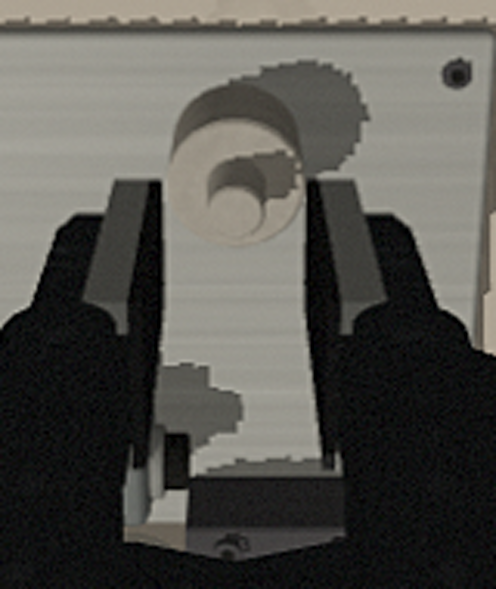

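```bash
python3 - <<'E'
from h import *
f,s=np.load('f_w1.npy',allow_pickle=True);p=np.load('fix.npy')
def inv(W): c,sn=np.cos(p[2]),np.sin(p[2]);d=np.array(W)[:,:2]-p[:2];return np.c_[d@np.array([[c,-sn],[sn,c]])]
px=lambda x,y:(200+x/3.1,200+y/3.1)
print('fence bottom',inv(ray_to_world(f,[px(230,478),px(320,478)],z=.01,st=s)),'expect x .0635')
print('fence top',inv(ray_to_world(f,[px(200,525),px(320,525)],z=.036,st=s)))
print('fence left',inv(ray_to_world(f,[px(188,525)],z=.036,st=s)),'expect y .044')
print('pad',inv(ray_to_world(f,[px(190,462)],z=.028,st=s)),'expect .045,.0455')
print('bolts?',inv(ray_to_world(f,[(104*.7,320*.7),(496*.7,320*.7)],z=.01,st=s)))
print('die',inv([[.4995,.1425]]))
E
```

```text
fence bottom [[0.06788719 0.05607007]
 [0.06795905 0.08544216]] expect x .0635
fence top [[0.06413981 0.04705436]
 [0.06421558 0.08335172]]
fence left [[0.06414148 0.04342505]] expect y .044
pad [[0.04761899 0.04394864]] expect .045,.0455
bolts? [[-0.07078519 -0.1257506 ]
 [-0.07071026  0.12151652]]
die [[-0.05202043  0.05806744]]
```

move_arm:
  rows: "24 0 0.1 5 0;24 0 0.1 9 0;24 0 0.1 12 0;24 0 0.1 13.5 0;24 0 0.1 14.2 0;24 0 0.1 14.2 0;24 0 0.1 14.2 0"

```text
time: 3.0
ee_pos: [0.4557, 0.1464, 0.0285]
tcp_rot: [3.141, 0.001, 3.063]
wrist_force: [0.0, -0.3, -0.8]
finger_gap: 0.239
```

```bash
cat > look.py <<'E'
import sys
from h import *
st=read_state();f=grab_frame(sys.argv[1])
print({k:np.round(v,4).tolist() for k,v in st.items() if k in('time','joint_pos','ee_pos','tcp_rot','finger_gap','wrist_force')})
np.save(f'f_{sys.argv[2]}.npy',[f,st],allow_pickle=True)
i=cv2.cvtColor(f['color'],cv2.COLOR_RGB2BGR)
if len(sys.argv)>3:
    a=list(map(int,sys.argv[3:7]));i=i[a[1]:a[3],a[0]:a[2]]
k=min(800/i.shape[1],600/i.shape[0]);cv2.imwrite(f'pics/{sys.argv[2]}.png',cv2.resize(i,None,fx=k,fy=k,interpolation=cv2.INTER_CUBIC))
E
python3 look.py wrist w2
```

```text
{'time': 3.0, 'joint_pos': [0.7342, -0.2177, -0.5448, 0.0005, -1.2422, -2.3838], 'ee_pos': [0.4557, 0.1464, 0.0285], 'tcp_rot': [3.1408, 0.0014, 3.063], 'wrist_force': [0.0435, -0.3142, -0.8488], 'finger_gap': 0.239}
```

View pics/w2.png

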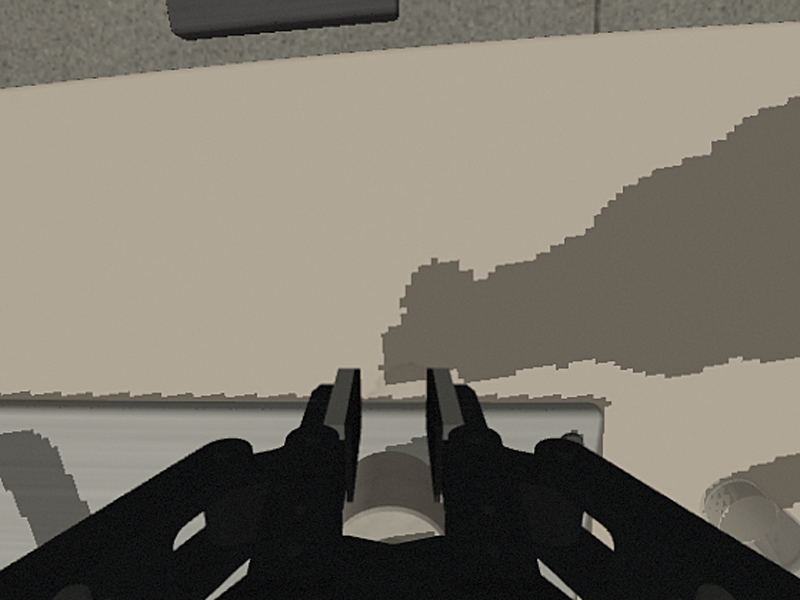

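move_arm:
  rows: "24 -1 0 0 0;24 -2 0 0 0;24 -3 0.2 0 0;24 -4 0.5 0 0;24 -5 0.8 0 0;24 -6 1.1 0 0;24 -7 1.4 0 0;24 -8 1.7 0 0;24 -8.8 1.8 0 0;24 -9.2 1.8 0 0;24 -9.2 1.8 0 0"

```text
time: 4.15
ee_pos: [0.5487, 0.1568, 0.027]
tcp_rot: [3.141, 0.0, 3.062]
wrist_force: [-0.3, 0.4, -0.3]
finger_gap: 0.244
```

```bash
python3 look.py side s3 190 180 350 300; python3 look.py wrist w3
```

```text
{'time': 4.15, 'joint_pos': [0.6298, 0.043, -0.3043, 0.0, -1.2232, -2.28], 'ee_pos': [0.5487, 0.1568, 0.027], 'tcp_rot': [3.1414, 0.0002, 3.0621], 'wrist_force': [-0.2908, 0.3692, -0.3444], 'finger_gap': 0.2438}
{'time': 4.2, 'joint_pos': [0.63, 0.0422, -0.3049, 0.0, -1.2233, -2.2803], 'ee_pos': [0.5485, 0.1567, 0.027], 'tcp_rot': [3.1414, 0.0003, 3.0621], 'wrist_force': [-0.0324, 0.1849, -0.0263], 'finger_gap': 0.2424}
```

View pics/s3.png

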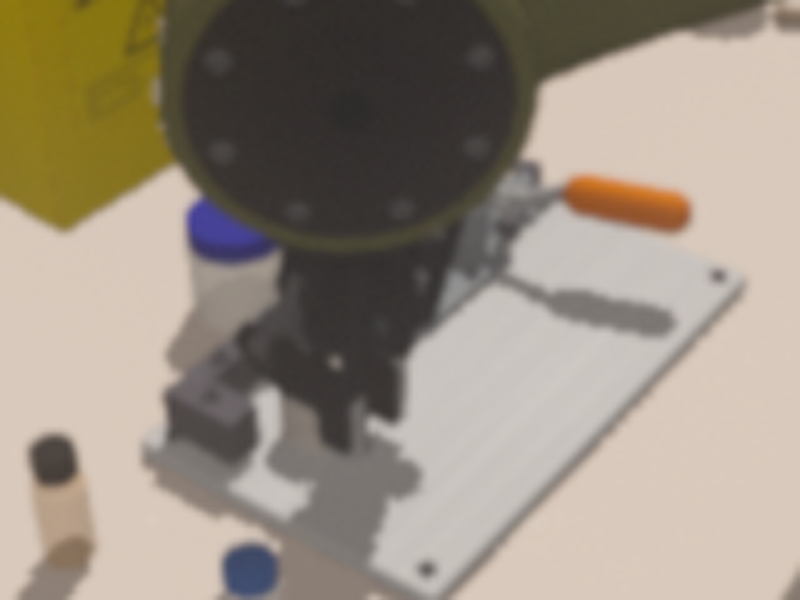

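View pics/w3.png

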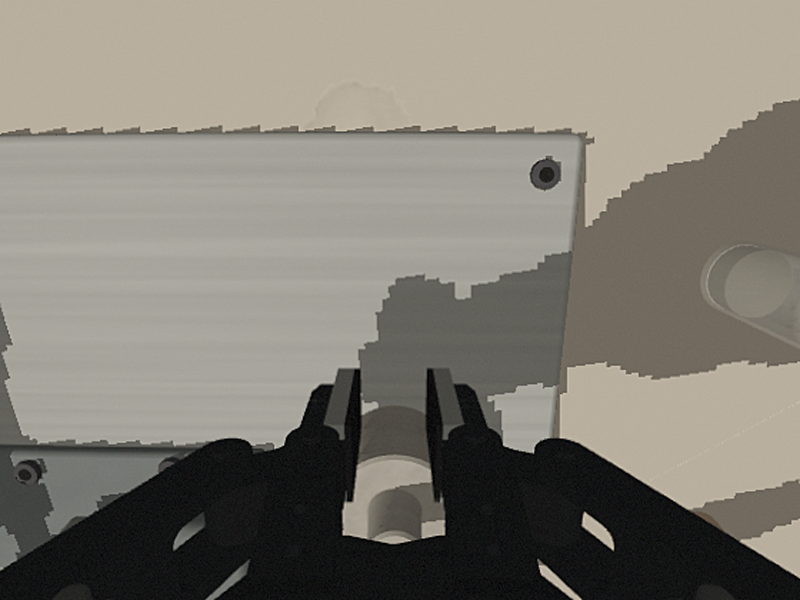

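move_arm:
  rows: "24 -0.6 0 0 0;24 -1.2 0 0 0;24 -1.6 0 0 0;24 -1.8 0 0 0;24 -2.0 0 0 0;24 -2.1 0 0 0;24 -2.1 0 0 0"

```text
time: 4.95
ee_pos: [0.5692, 0.155, 0.0272]
tcp_rot: [-3.142, -0.0, 3.062]
wrist_force: [-0.2, 0.5, -1.5]
finger_gap: 0.241
```

move_arm:
  rows: "24 -0.1 0 0 0;24 -0.2 0 0 0;24 -0.3 0 0 0;24 -0.3 0 0 0"

```text
time: 5.35
ee_pos: [0.5722, 0.1548, 0.0273]
tcp_rot: [3.142, 0.0, 3.062]
wrist_force: [-0.9, 1.4, 0.1]
finger_gap: 0.238
```

```bash
python3 look.py side s4 190 180 350 300; python3 look.py wrist w4
```

```text
{'time': 5.35, 'joint_pos': [0.6021, 0.1004, -0.2432, 0.0, -1.2272, -2.2521], 'ee_pos': [0.5722, 0.1548, 0.0273], 'tcp_rot': [3.1416, 0.0, 3.0624], 'wrist_force': [-0.8723, 1.3846, 0.1499], 'finger_gap': 0.2383}
{'time': 5.4, 'joint_pos': [0.6021, 0.1003, -0.2432, -0.0, -1.2272, -2.2521], 'ee_pos': [0.5722, 0.1548, 0.0273], 'tcp_rot': [3.1416, 0.0, 3.0624], 'wrist_force': [-1.7728, -0.4576, -0.9424], 'finger_gap': 0.2365}
```

View pics/s4.png

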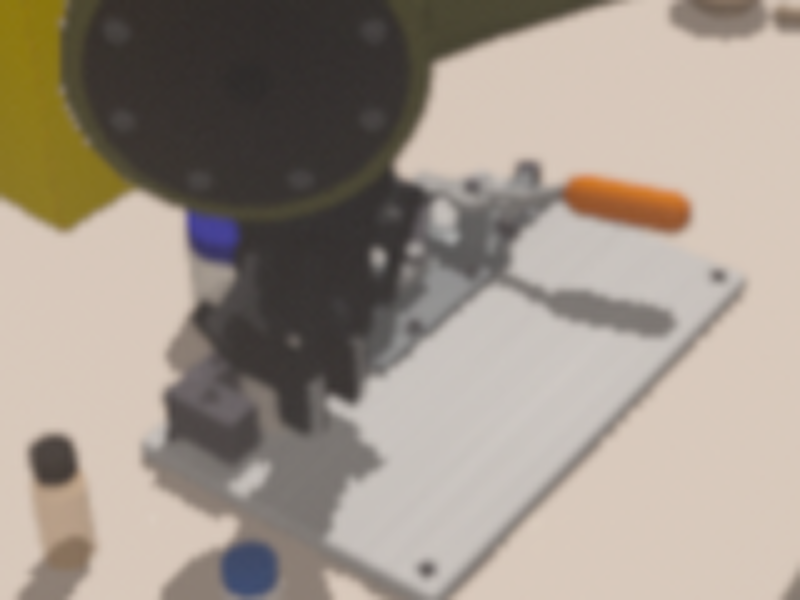

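View pics/w4.png

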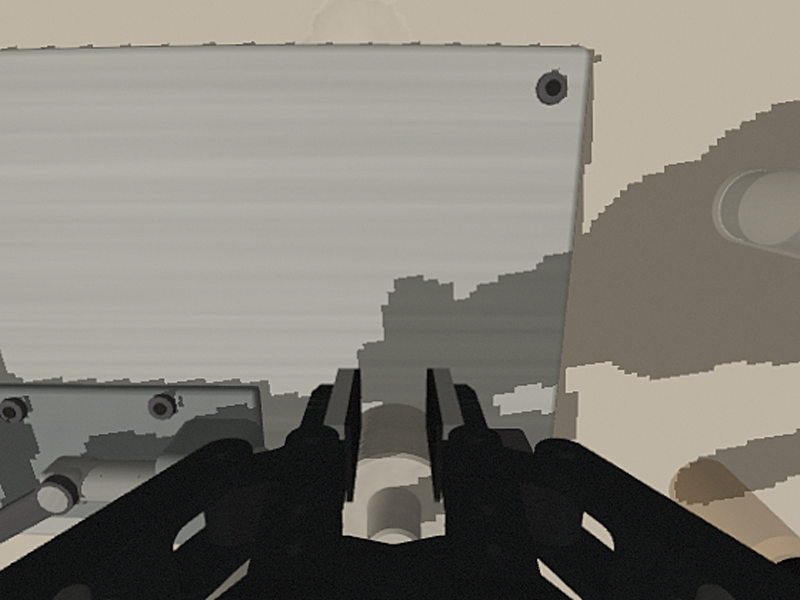

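move_arm:
  rows: "24 -0.1 0 0 0;24 -0.15 0 0 0;24 -0.15 0 0 0"

```text
time: 5.75
ee_pos: [0.5734, 0.1546, 0.0272]
tcp_rot: [-3.141, -0.001, 3.062]
wrist_force: [-1.9, 0.8, 1.3]
finger_gap: 0.242
```

move_arm:
  rows: "24 -0.1 0 0 0;24 -0.15 0 0 0;24 -0.15 0 0 0"

```text
time: 6.05
ee_pos: [0.5738, 0.1546, 0.0271]
tcp_rot: [-3.141, -0.003, 3.063]
wrist_force: [-9.3, 0.8, 4.4]
finger_gap: 0.237
```

move_arm:
  rows: "24 0.2 0 0 0;24 0.8 0 0 0;24 2 0 0 0;24 4 0 0 0;24 5 0 -3 0;24 5 0 -7 0;24 5 0 -11 0;24 5 0 -14 0;24 5 0 -14 0;24 5 0 -14 0"

```text
time: 7.05
ee_pos: [0.5255, 0.1588, 0.168]
tcp_rot: [3.14, 0.002, 3.062]
wrist_force: [-0.3, -0.0, -0.8]
finger_gap: 0.239
```

```bash
python3 look.py side s5 190 180 350 300; python3 look.py wrist w5;python3 - <<'E'
from h import *
f,s=np.load('f_w5.npy',allow_pickle=True)
H,Wd=f['depth'].shape;ys,xs=np.mgrid[:H,:Wd];d=f['depth'].ravel()
P=ray_to_world(f,np.c_[xs.ravel(),ys.ravel()],depth=d,st=s)[d>0]
q=P[(abs(P[:,0]-.598)<.03)&(abs(P[:,1]-.155)<.03)]
for lo,hi in [(.052,.065),(.038,.046)]:
    r=q[(q[:,2]>lo)&(q[:,2]<hi)];print(lo,len(r),np.round(np.percentile(r,[3,50,97],axis=0),4).tolist() if len(r) else '')
E
```

```text
{'time': 7.05, 'joint_pos': [0.6594, -0.0945, -0.1765, -0.0, -1.4864, -2.3095], 'ee_pos': [0.5255, 0.1588, 0.168], 'tcp_rot': [3.14, 0.0017, 3.0623], 'wrist_force': [-0.3227, -0.0346, -0.7705], 'finger_gap': 0.2388}
{'time': 7.1, 'joint_pos': [0.6594, -0.0935, -0.178, -0.0004, -1.4864, -2.3095], 'ee_pos': [0.525, 0.1585, 0.1667], 'tcp_rot': [3.1414, -0.0003, 3.0623], 'wrist_force': [-0.8594, -0.7296, 0.0343], 'finger_gap': 0.2397}
0.052 297 [[0.5921, 0.1469, 0.0527], [0.5972, 0.1532, 0.0582], [0.605, 0.1595, 0.0595]]
0.038 1138 [[0.5819, 0.135, 0.0386], [0.5951, 0.155, 0.0413], [0.6249, 0.1696, 0.0431]]
```

View pics/s5.png

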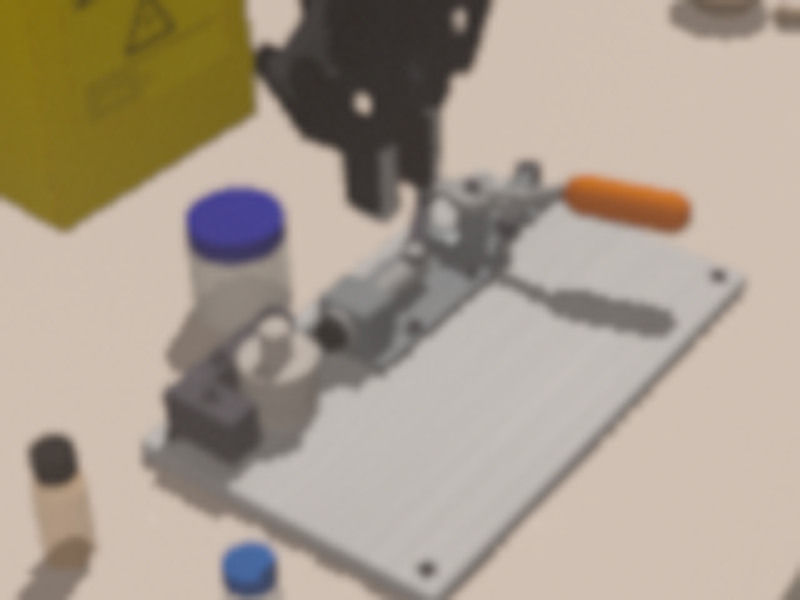

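View pics/w5.png

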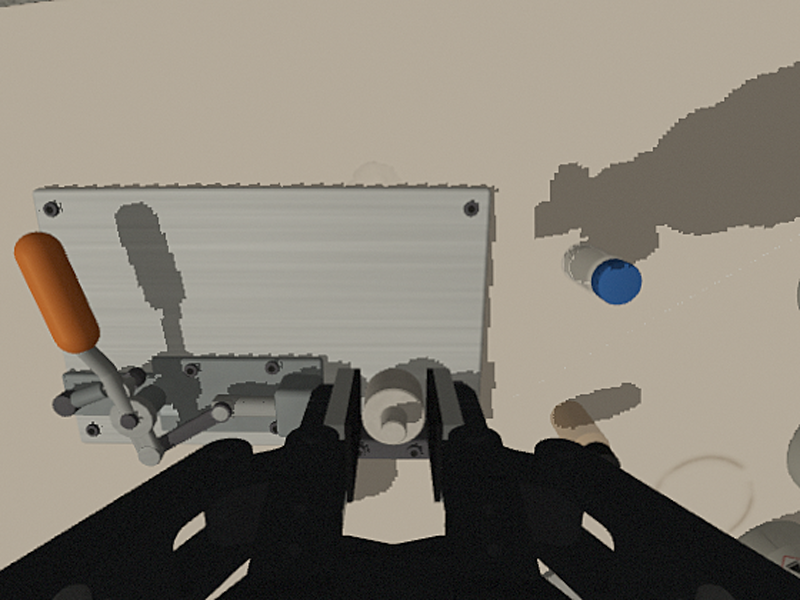

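```bash
python3 - <<'E'
from h import *
f,s=np.load('f_w5.npy',allow_pickle=True);p=np.load('fix.npy')
c=f['color'].astype(int);m=(c[...,0]>150)&(c[...,0]-c[...,2]>90)
ys,xs=np.where(m);P=ray_to_world(f,np.c_[xs,ys],depth=f['depth'][m],st=s)
P=P[(P[:,2]>.056)&(P[:,2]<.07)]
mu=P.mean(0);u=np.linalg.svd(P[:,:2]-mu[:2],full_matrices=False)[2][0];
if u[0]>0:u=-u
t=(P[:,:2]-mu[:2])@u
print(mu,u,np.degrees(np.arctan2(u[1],u[0])),np.percentile(t,[.5,99.5]),P[:,2].max())
e=mu[:2]+u*np.percentile(t,99.5);print('tip',e,'pivot est',e-.115*u)
c_,s_=np.cos(p[2]),np.sin(p[2]);pv=p[:2]+[.045*c_+.075*s_,.045*s_-.075*c_];print('pivot fix',pv)
print(ray_to_world(f,[91,294],z=.064,st=s))
E
```

```text
[ 0.50490612 -0.01608112  0.06588514] [-0.98252736 -0.18611818] -169.273668034443 [-0.02993968  0.02837391] 0.06872815357999357
tip [ 0.47702798 -0.02136202] pivot est [5.90018626e-01 4.15698317e-05]
pivot fix [0.5848481  0.00166105]
[[0.57761721 0.01106502 0.064     ]]
```

```bash
python3 - <<'E'
from h import *
f,s=np.load('f_w5.npy',allow_pickle=True)
H,Wd=f['depth'].shape;ys,xs=np.mgrid[:H,:Wd];d=f['depth'].ravel()
P=ray_to_world(f,np.c_[xs.ravel(),ys.ravel()],depth=d,st=s)[d>0]
c=f['color'].reshape(-1,3)[d>0].astype(int)
pv=np.array([.587,.001]);v=P[:,:2]-pv;r=np.hypot(*v.T);a=np.degrees(np.arctan2(v[:,1],v[:,0]))%360
notor=~((c[:,0]-c[:,2]>60))
for r0 in range(20,120,10):
  print(r0,[ (round(float(np.percentile(z,98)),3) if len(z:=P[notor&(r>=r0/1e3)&(r<r0/1e3+.01)&(a>=a0)&(a<a0+15),2])>3 else None) for a0 in range(150,330,15)])
E
python3 - <<'E'
import cv2
i=cv2.imread('pics/w5.png');cv2.imwrite('pics/w5z.png',cv2.resize(i[200:500,0:330],None,fx=2,fy=2))
E
```

```text
20 [0.018, 0.046, 0.052, 0.051, 0.043, 0.032, 0.033, None, None, None, None, None]
30 [0.012, 0.012, 0.056, 0.053, 0.012, 0.031, 0.033, 0.032, 0.018, 0.017, None, None]
40 [0.012, 0.012, 0.06, 0.058, 0.012, 0.01, 0.031, 0.033, 0.032, 0.012, 0.012, 0.012]
50 [0.012, 0.012, 0.061, 0.012, 0.011, 0.011, 0.017, 0.033, 0.032, 0.014, 0.012, 0.002]
60 [0.012, 0.012, 0.057, 0.012, None, 0.012, 0.016, 0.014, 0.011, 0.012, 0.01, 0.002]
70 [0.012, 0.012, 0.056, 0.012, None, None, 0.002, 0.002, 0.002, 0.003, 0.002, 0.002]
80 [0.012, 0.012, 0.056, 0.013, None, 0.002, 0.002, 0.002, 0.002, 0.002, 0.002, 0.002]
90 [0.012, 0.012, 0.056, 0.063, None, 0.002, 0.002, 0.002, 0.002, 0.002, 0.002, 0.002]
100 [0.012, 0.012, 0.056, 0.012, 0.001, 0.002, 0.002, 0.002, 0.002, 0.002, 0.002, 0.002]
110 [0.012, 0.012, 0.058, 0.012, 0.002, 0.002, 0.002, 0.002, 0.002, 0.002, 0.002, 0.002]
```

View pics/w5z.png

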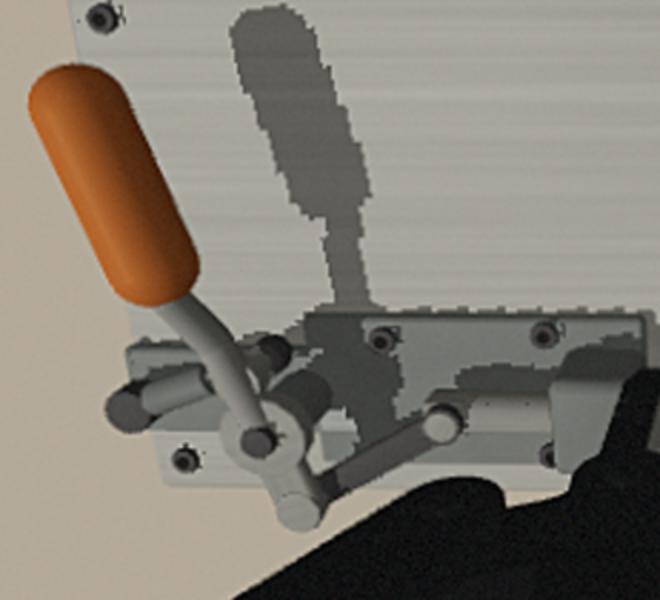

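move_arm:
  rows: "0 2.3 -5 0 -0.14;0 2.3 -10 0 -0.27;0 2.3 -13.2 1 -0.27;0 2.3 -13.2 5 -0.27;0 2.3 -13.2 9 -0.27;0 2.3 -13.2 11 -0.27;0 2.3 -13.2 12.2 -0.27;0 2.3 -13.2 12.2 -0.27;0 2.3 -13.2 12.2 -0.27;0 2.3 -13.2 12.2 -0.27"

```text
time: 8.15
ee_pos: [0.4928, 0.0291, 0.0468]
tcp_rot: [3.141, 0.002, -2.95]
wrist_force: [-0.1, -0.4, -0.7]
finger_gap: -0.002
```

```bash
python3 look.py wrist w6; python3 look.py scene c6 190 160 350 280
```

```text
{'time': 8.15, 'joint_pos': [0.4687, -0.1895, -0.4861, 0.0006, -1.272, -1.8486], 'ee_pos': [0.4928, 0.0291, 0.0468], 'tcp_rot': [3.1415, 0.0023, -2.9505], 'wrist_force': [-0.1328, -0.3593, -0.6557], 'finger_gap': -0.0025}
{'time': 8.2, 'joint_pos': [0.4687, -0.1896, -0.4862, 0.0004, -1.2718, -1.8485], 'ee_pos': [0.4928, 0.0291, 0.0467], 'tcp_rot': [3.1413, 0.0023, -2.9505], 'wrist_force': [-0.0066, -0.2024, 0.8737], 'finger_gap': 0.0014}
```

View pics/w6.png

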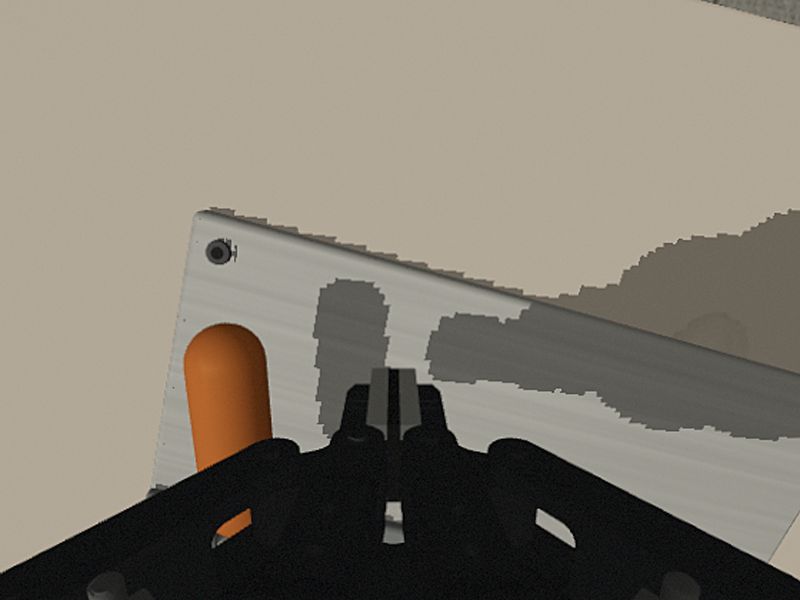

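View pics/c6.png

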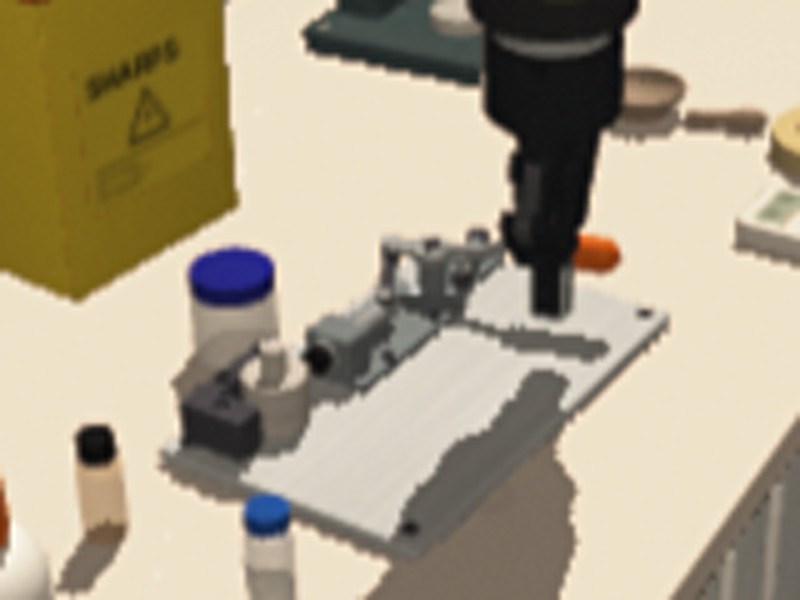

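```bash
python3 - <<'E'
from math import *
r=8.71
def row(p,o): print(f"0 {r*cos(p)+o*sin(p)-8.71:.1f} {-r*sin(p)+o*cos(p)-4.56:.1f} 0 {-p:.2f};",end='')
row(0,3.5);row(0,2.9)
for i in range(1,9): row(.1*i,2.45)
print();
for i in range(9,16): row(.1*i,2.4)
E
```

```text
0 0.0 -1.1 0 0.00;0 0.0 -1.7 0 0.00;0 0.2 -3.0 0 -0.10;0 0.3 -3.9 0 -0.20;0 0.3 -4.8 0 -0.30;0 0.3 -5.7 0 -0.40;0 0.1 -6.6 0 -0.50;0 -0.1 -7.5 0 -0.60;0 -0.5 -8.3 0 -0.70;0 -0.9 -9.1 0 -0.80;
0 -1.4 -9.9 0 -0.90;0 -2.0 -10.6 0 -1.00;0 -2.6 -11.2 0 -1.10;0 -3.3 -11.8 0 -1.20;0 -4.1 -12.3 0 -1.30;0 -4.9 -12.7 0 -1.40;0 -5.7 -13.1 0 -1.50;
```

move_arm:
  rows: "0 0 -1.1 0 0;0 0 -1.7 0 0;0 0.1 -2.4 0 -0.05;0 0.2 -3 0 -0.1;0 0.3 -3.9 0 -0.2;0 0.3 -4.8 0 -0.3;0 0.3 -5.7 0 -0.4;0 0.3 -5.7 0 -0.4"

```text
time: 9.05
ee_pos: [0.5, -0.028, 0.0455]
tcp_rot: [3.141, 0.001, -2.551]
wrist_force: [-1.0, 4.8, 2.2]
finger_gap: -0.002
```

```bash
python3 look.py wrist w7; python3 look.py scene c7 190 160 350 280
```

```text
{'time': 9.05, 'joint_pos': [0.3464, -0.1657, -0.4673, -0.0011, -1.2683, -1.3262], 'ee_pos': [0.5, -0.028, 0.0455], 'tcp_rot': [3.1407, 0.0011, -2.551], 'wrist_force': [-1.0206, 4.8343, 2.2194], 'finger_gap': -0.0024}
{'time': 9.1, 'joint_pos': [0.3472, -0.1659, -0.4675, -0.001, -1.2685, -1.3299], 'ee_pos': [0.4999, -0.0277, 0.0455], 'tcp_rot': [3.1408, 0.0008, -2.5537], 'wrist_force': [-2.0856, 3.5925, 1.2336], 'finger_gap': -0.0027}
```

View pics/w7.png

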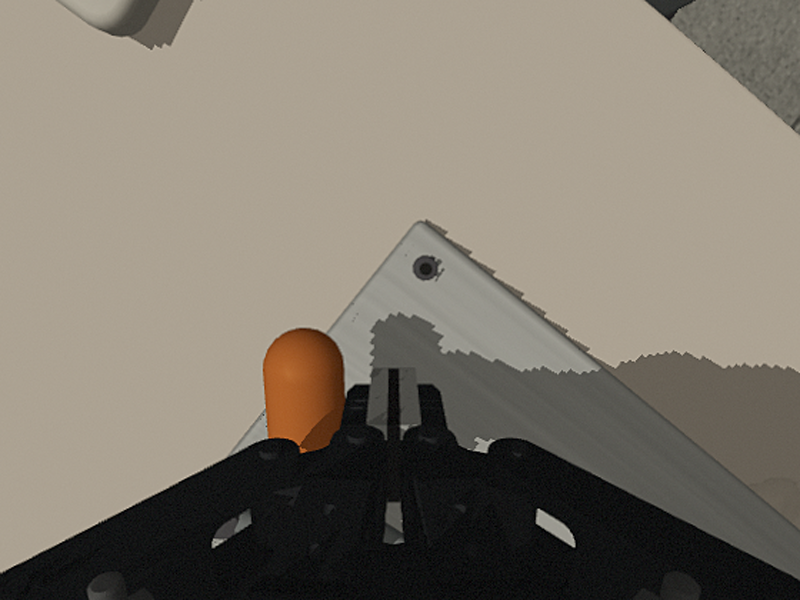

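View pics/c7.png

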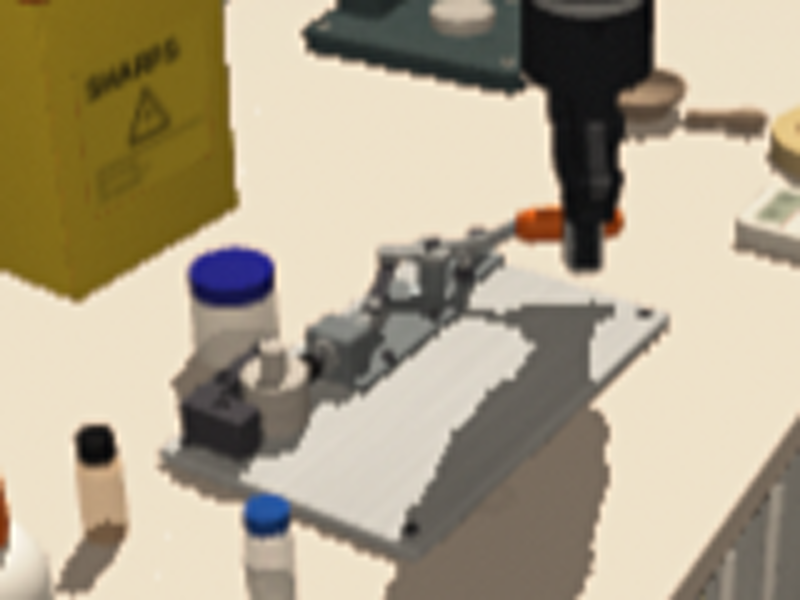

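```bash
python3 - <<'E'
from math import *
r=8.71
def row(p,o): print(f"0 {r*cos(p)+o*sin(p)-8.71:.1f} {-r*sin(p)+o*cos(p)-2.45:.1f} 0 {-p:.2f};",end='')
for i in range(1,12): row(.1*i,2.45)
E
```

```text
0 0.2 -0.9 0 -0.10;0 0.3 -1.8 0 -0.20;0 0.3 -2.7 0 -0.30;0 0.3 -3.6 0 -0.40;0 0.1 -4.5 0 -0.50;0 -0.1 -5.3 0 -0.60;0 -0.5 -6.2 0 -0.70;0 -0.9 -7.0 0 -0.80;0 -1.4 -7.7 0 -0.90;0 -1.9 -8.5 0 -1.00;0 -2.6 -9.1 0 -1.10;
```

move_arm:
  rows: "0 0.2 -0.9 0 -0.1;0 0.3 -1.8 0 -0.2;0 0.3 -2.7 0 -0.3;0 0.3 -3.6 0 -0.4;0 0.1 -4.5 0 -0.5;0 -0.1 -5.3 0 -0.6;0 -0.5 -6.2 0 -0.7;0 -0.9 -7 0 -0.8;0 -0.9 -7 0 -0.8"

```text
time: 10.05
ee_pos: [0.5463, -0.0816, 0.0451]
tcp_rot: [3.141, -0.001, -1.752]
wrist_force: [-2.4, 0.1, 2.0]
finger_gap: -0.003
```

```bash
python3 look.py wrist w8; python3 look.py scene c8 190 160 350 280
```

```text
{'time': 10.05, 'joint_pos': [0.2161, -0.0202, -0.3336, 0.0009, -1.2588, -0.3979], 'ee_pos': [0.5463, -0.0816, 0.0451], 'tcp_rot': [3.1407, -0.0013, -1.7523], 'wrist_force': [-2.4219, 0.0652, 1.9596], 'finger_gap': -0.0026}
{'time': 10.1, 'joint_pos': [0.2165, -0.0211, -0.3345, 0.0006, -1.2588, -0.4008], 'ee_pos': [0.5459, -0.0814, 0.045], 'tcp_rot': [3.1405, -0.0011, -1.755], 'wrist_force': [-1.6401, -0.972, 0.1416], 'finger_gap': -0.001}
```

View pics/w8.png

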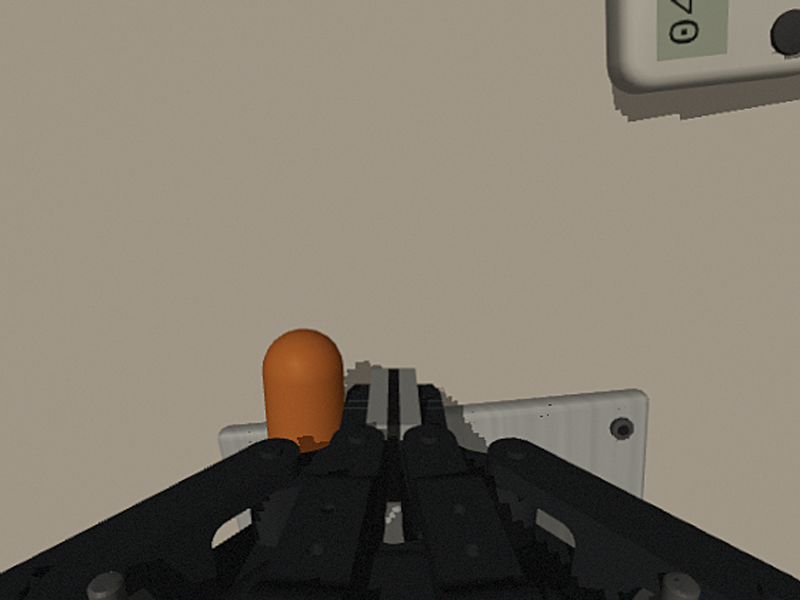

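View pics/c8.png

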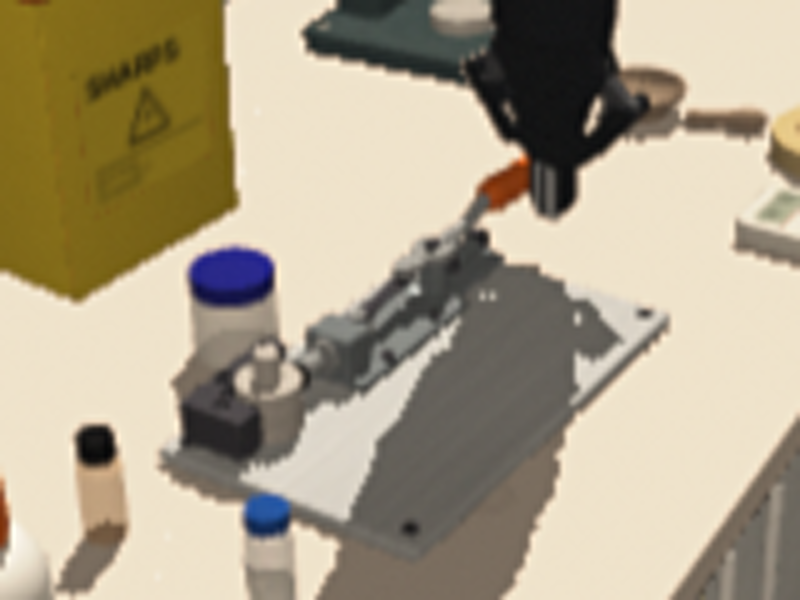

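move_arm:
  rows: "0 0.1 -0.5 0 -0.05;0 0.2 -0.9 0 -0.1;0 0.2 -1.2 0 -0.13;0 0.3 -1.4 0 -0.16;0 0.3 -1.6 0 -0.18;0 0.3 -1.6 0 -0.18;0 0.3 -1.6 0 -0.18"

```text
time: 10.85
ee_pos: [0.5613, -0.0866, 0.0452]
tcp_rot: [3.142, -0.0, -1.572]
wrist_force: [0.7, 0.7, 0.2]
finger_gap: 0.002
```

```bash
python3 look.py wrist w9; python3 look.py scene c9 190 160 350 280
```

```text
{'time': 10.85, 'joint_pos': [0.2002, 0.0206, -0.2922, 0.0, -1.258, -0.2016], 'ee_pos': [0.5613, -0.0866, 0.0452], 'tcp_rot': [3.1415, -0.0001, -1.5722], 'wrist_force': [0.7245, 0.6939, 0.1952], 'finger_gap': 0.0019}
{'time': 10.9, 'joint_pos': [0.2002, 0.0206, -0.2922, 0.0001, -1.2581, -0.2013], 'ee_pos': [0.5613, -0.0866, 0.0453], 'tcp_rot': [3.1415, -0.0001, -1.5719], 'wrist_force': [0.2145, 0.3354, 0.4547], 'finger_gap': 0.0007}
```

View pics/w9.png

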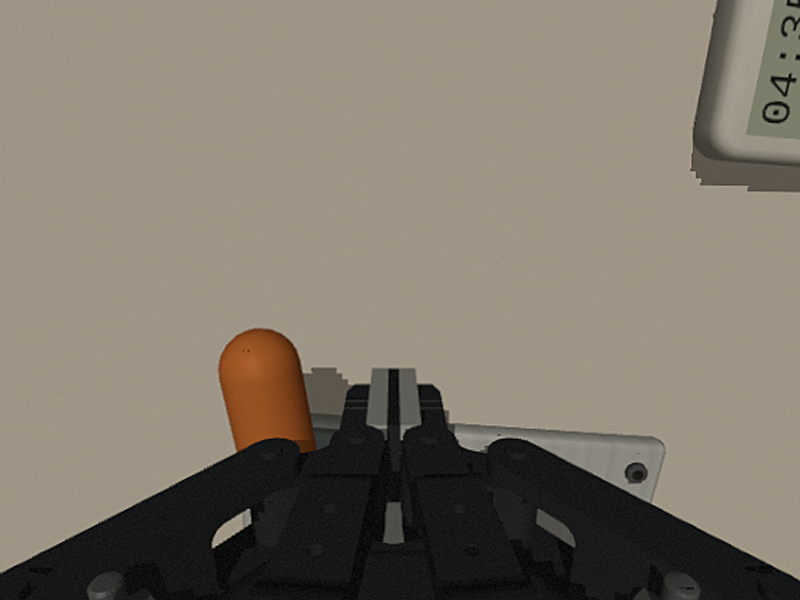

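move_arm:
  rows: "0 0 1 0 0;0 0 2.5 0 0;0 0 3 -3 0;0 0 3 -7 0;0 0 3 -11 0;0 0 3 -15 0;0 -4 1 -20 0;0 -8 -2 -20 0;0 -8 -2 -20 0;0 -8 -2 -20 0"

```text
time: 11.95
ee_pos: [0.5815, -0.0052, 0.2448]
tcp_rot: [3.141, 0.0, -1.569]
wrist_force: [-0.2, -0.5, -0.6]
finger_gap: 0.004
```

```bash
python3 look.py side s10 190 180 350 300; python3 look.py wrist w10;python3 - <<'E'
from h import *
p=np.load('fix.npy')
for n in ['w10','s10']:
    f,s=np.load(f'f_{n}.npy',allow_pickle=True)
    c=f['color'].astype(int);m=(c[...,0]>150)&(c[...,0]-c[...,2]>90)
    H,Wd=f['depth'].shape;ys,xs=np.mgrid[:H,:Wd];d=f['depth'].ravel()
    P=ray_to_world(f,np.c_[xs.ravel(),ys.ravel()],depth=d,st=s)
    g=P[m.ravel()&(d>0)];g=g[(g[:,2]>.05)&(g[:,2]<.075)&(abs(g[:,0]-.59)<.1)&(g[:,1]<.02)&(g[:,1]>-.2)]
    mu=g.mean(0);u=np.linalg.svd(g[:,:2]-mu[:2],full_matrices=False)[2][0];u*=-np.sign(u[1])
    a=np.degrees(np.arctan2(u[1],u[0]))%360
    print(n,'grip',mu,'angle world',a,'fixture',a-np.degrees(p[2]))
    q=P[d>0];q=q[(abs(q[:,0]-.598)<.03)&(abs(q[:,1]-.16)<.03)]
    r=q[(q[:,2]>.052)&(q[:,2]<.065)];print(len(r),np.round(np.percentile(r,[3,50,97],axis=0),4).tolist() if len(r) else '')
E
```

```text
{'time': 11.95, 'joint_pos': [0.3355, -0.0072, 0.0469, -0.0004, -1.6258, -0.3337], 'ee_pos': [0.5815, -0.0052, 0.2448], 'tcp_rot': [3.1406, 0.0001, -1.569], 'wrist_force': [-0.244, -0.5428, -0.614], 'finger_gap': 0.0036}
{'time': 12.0, 'joint_pos': [0.3341, -0.0082, 0.0454, -0.0002, -1.626, -0.3331], 'ee_pos': [0.581, -0.0063, 0.2445], 'tcp_rot': [3.1401, -0.0003, -1.5698], 'wrist_force': [-0.5078, 0.9761, -0.5772], 'finger_gap': 0.0023}
w10 grip [ 0.59681541 -0.08607671  0.06584494] angle world 276.02238980867736 fixture 280.902680111643
0 
s10 grip [ 0.59089757 -0.07580905  0.06476289] angle world 275.58770614564486 fixture 280.4679964486105
34 [[0.5903, 0.157, 0.0527], [0.5955, 0.1636, 0.0571], [0.6015, 0.1679, 0.0601]]
```

View pics/s10.png

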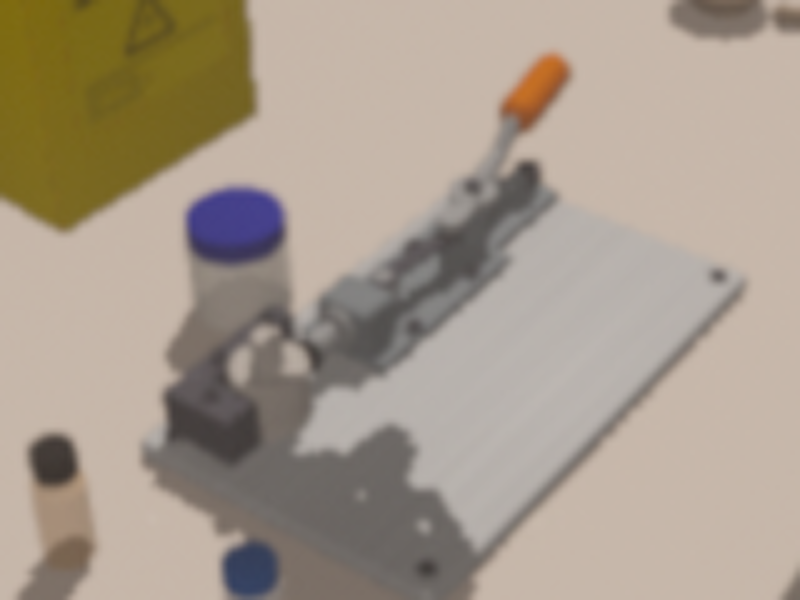

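View pics/w10.png

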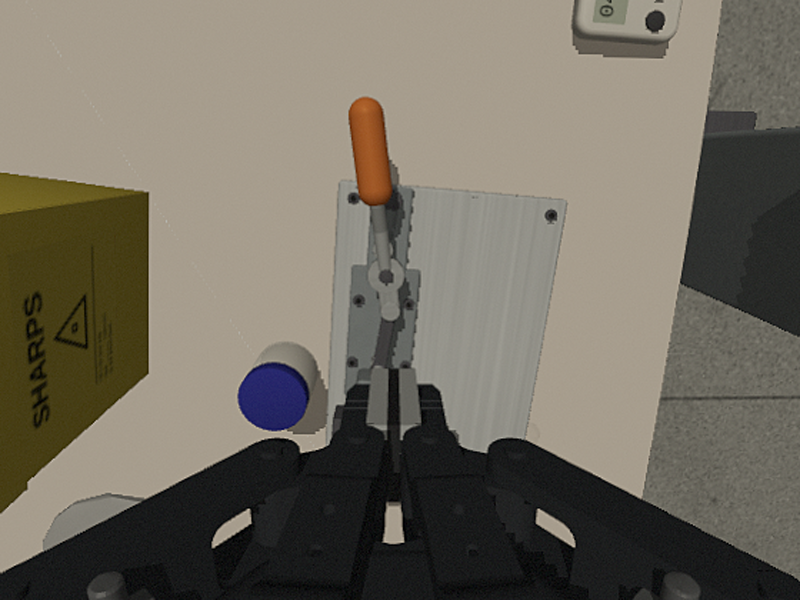

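move_arm:
  rows: "0 -5 0 0 0;0 -10 0 0 0;0 -15 0 0 0;0 -20 0 0 0;0 -20 0 0 0;0 -20 0 0 0;0 -20 0 0 0"

```text
time: 12.75
ee_pos: [0.5813, 0.1918, 0.2454]
tcp_rot: [-3.142, -0.0, -1.572]
wrist_force: [0.2, -0.1, -0.3]
finger_gap: -0.0
```

```bash
python3 look.py wrist w11;python3 - <<'E'
from h import *
f,s=np.load('f_w11.npy',allow_pickle=True)
H,Wd=f['depth'].shape;ys,xs=np.mgrid[:H,:Wd];d=f['depth'].ravel()
P=ray_to_world(f,np.c_[xs.ravel(),ys.ravel()],depth=d,st=s)
q=P[d>0];q=q[(abs(q[:,0]-.598)<.03)&(abs(q[:,1]-.16)<.03)]
for lo,hi in[(.052,.065),(.038,.046)]:
    r=q[(q[:,2]>lo)&(q[:,2]<hi)];print(len(r),np.round(np.percentile(r,[3,50,97],axis=0),4).tolist())
i=cv2.cvtColor(f['color'],cv2.COLOR_RGB2BGR);u=project(f,[[.598,.16,.03]],st=s)[0].astype(int);print(u)
x,y=u;cv2.imwrite('pics/w11z.png',cv2.resize(i[max(0,y-60):y+60,max(0,x-70):x+70],None,fx=5,fy=5,interpolation=cv2.INTER_CUBIC))
E
```

```text
{'time': 12.75, 'joint_pos': [0.6456, 0.0733, 0.1303, 0.0003, -1.628, -0.6469], 'ee_pos': [0.5813, 0.1918, 0.2454], 'tcp_rot': [-3.1415, -0.0004, -1.5721], 'wrist_force': [0.2198, -0.1421, -0.2882], 'finger_gap': -0.0005}
203 [[0.5923, 0.1528, 0.0557], [0.5987, 0.1588, 0.0583], [0.605, 0.1651, 0.0597]]
1078 [[0.5829, 0.1334, 0.0384], [0.6021, 0.1597, 0.0413], [0.6253, 0.1863, 0.0429]]
[259 152]
```

View pics/w11z.png

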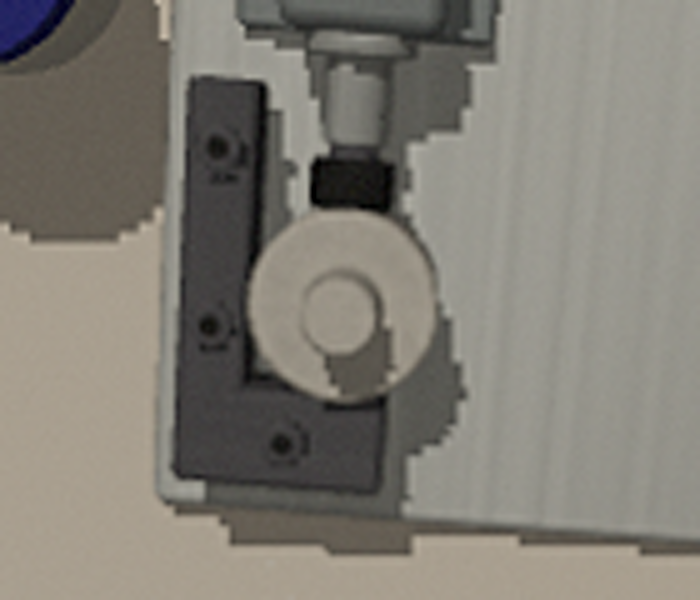

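The die touches the back fence and the side jaw, the pad is pressing on it, and the lever is locked. The robot is touching nothing, so I'm handing in.

```bash
python3 -c "
from plant import *
print(sign_off())"
```

```text
the job is handed in; nothing more can be done
None
```

The die is seated and clamped, and I handed the job in at about 12.8 s of the 51 s allowed.

- **Die:** I pushed it across the plate with two partly open fingertips until the wrist force rose to about 9 N against the back fence. It stayed upright and was not gripped.
- **Lever:** I swept the orange lever round with the closed fingertips, using about 5 N, until it jumped clear of them into lock.
- **Lock check:** After I withdrew, the wrist camera measured the lever at 280.9° in the fixture frame and the side camera 280.5°. Locked is 281°.
- **Seating check:** The last wrist picture shows the die against both the back fence and the side jaw, with the pad on it. Its measured position is (0.599, 0.159) m, and I estimate the nest at (0.598, 0.160) m.
- **Bystanders:** The jar, vials and timer looked undisturbed in the last pictures they appear in. I judged that by eye and did not measure their positions. I did not look at the mortar, pestle or tape again at the end, but the arm never went near them.
- **Disagreements:** My individual estimates of the fixture position differed by a few millimetres, up to about 8 mm at one plate corner. The side camera put the die about 5 mm away from the wrist camera's position. I relied on the wrist camera and on the contact force.

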